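Put the upper burr back into the coffee grinder and lock it

ROBOT

A 6-joint arm with a two-finger parallel gripper is mounted at the origin on a cart in front of the work surface, level with it; the furniture and walls round the work are solid. World frame = base frame: x ahead of the robot, y to its left, z up, the work surface at z = 0. Lengths are in m, angles in rad, forces in N, time in s.
With the tool pointing down it reaches from about 0.375 to 0.975 m from the base axis. Payload 3.8 kg.
Tool frame: the origin (TCP) lies midway between the tips of the shut fingers; the grasp point (between the pads) lies 19 mm behind it; z points along the fingers, y is the line along which they close (so a half turn about z gives the same grasp; the last joint's range is limited). The gripper opens to 85 mm and grips with 20 to 120 N. Pads are 22 mm wide; open, the fingers measure 114 mm over their backs; the gripper's body (76 mm by 85 mm) begins 54 mm behind the grasp point. The pads swing forward as they close: fully open they stand 13 mm farther back than shut.
Start: joints at [1.16, 0.264, 1.604, -0, 1.274, -0.037], TCP at [0.246, 0.628, 0.231] pointing down, gripper open.
Joint ranges: [-2.63, 2.63], [-0.94, 2.18], [0.31, 2.57], [-1.31, 4.45], [0, 2.66], [-2.55, 2.55]. Speed limits (rad/s): [2.57, 2.57, 3.14, 3.14, 3.14, 3.14].

INTERFACE

Orientations are given as a rotation vector (axis times angle).
In Python, from workcell import read_state, vision, ticket gives the robot as it stands. The module is installed in compiled form; this text tells all that it offers.
- The arm moves only by the tool jog_arm, never from a script. Its arguments are lists of equal length, an entry for each row: "turn": the turn, a rotation vector about the tool's x, y, z in rad, a list of three; "delta_pos": the shift along the tool's x, y, z in m, a list of three; "gripper": the finger opening in m, from 0 to 0.0854. In form: {"turn": [[rx, ry, rz], ...], "delta_pos": [[dx, dy, dz], ...], "gripper": [gripper, ...]}. A call has 1 to 20 rows; each row shifts and turns the commanded pose from where the row before left it, along the tool's axes as they then stand; what a row does not reach is not made up. A row lasts 1/12 s, in which the tool goes at most 41.7 mm and 7.16 degrees, less where a joint would pass 70% of its speed; a pose out of reach is approached as far as the arm can. A call with a gripper value outside its range is refused whole. The fingers move at their own pace and stop on an object; "grip_force" is the grip in N (left out, the last holds). Time passes only in rows, so rows that do not move let the fingers close. It gives the time, the measured TCP pose, the force, the opening and the grip force at its end, in the units of the state.
- read_state(): the state, without advancing time (a new reading comes with each control period).
- vision.read_camera(name): name is "side" or "top"; returns the picture (384x512x3 uint8, red, green, blue); there is no depth.
- vision.calibration(name): a dict with "vfov" (degrees; the focal length in pixels is half the picture's height over the tangent of half this angle, whatever the lens; pixels are square), "cx", "cy" (the principal point, pixels), "R" (3x3) and "t" (3): a world point X has camera coordinates R X + t. Camera axes: x right, y down, z forward; pixel columns grow to the right and rows downward; lengths in m; the calibration is good to about 2 mm. A picture is of the moment at which its call begins. calibration takes no time and is no camera call.
- ticket.finish_job(): hands the job in; it is judged then, once.
The state is a dict: "time": time; "q": joint angles; "joint_vel": joint speeds; "joint_torque": joint torques, N m; "tool_pos": TCP position; "tcp_rot": TCP orientation; "wrist_force": force on the tool from outside, world axes, zero at the start; "torque": the same for the moment, N m; "width": opening from 0.0 (shut) to 1.0 (fully open); "grip_force": force on a finger pad.
Only numpy, scipy, OpenCV 4.12 (cv2) and the standard library are available. Lean on these libraries where they do the work, as an engineer would, in place of code of your own. Each camera call takes 0.05 s, during which the arm holds its last target. There are 200 camera calls.

TASK

The grinder has been cleaned: take the upper burr carrier (the steel ring with the black bar handle) by its bar, seat it in the grinder's mouth with its two lugs down in the collar's two slots, then press it down against the spring and turn it clockwise, about a quarter turn to the stop, so that it springs up into its locked detent, and let go of it there, level. Feel for the slots, never force it, neither down nor round: the carrier must not bear on the grinder with more than 50 N. Leave the jug, shaker, bell, tamper and spare portafilter where they stand.

Things in the scene. Friction and masses are not known exactly. Their poses are not given: they have to be found in the camera images.
- burr_carrier: Upper burr carrier, loose, 0.40 kg (+-15 %), standing upright on the counter: a steel ring 58 mm across and 24 mm high (its lowest 7 mm taper to 48 mm across), two lugs on its side, a black bar handle on two posts on top, 60 mm high in all. Half a turn makes no difference. Origin: centre of its underside; z up, x along the bar and the lugs.
- carrier_bar (a point): Where to grip the burr carrier: middle of its handle bar, on its axis, 52 mm above its origin. The bar lies along the carrier's x: 50 mm long, 12 mm wide (y), 16 mm high (44 to 60 mm above the origin), open below between the posts.
- carrier_lug (a point): Middle of the underside of the burr carrier's +x lug, 31 mm from its axis, 14 mm above its origin. The same lug stands at -x. Each sticks out to 35 mm from the axis and is 9 mm wide and 5 mm high.
- grinder: Compact coffee grinder, fixed: aluminium tower with a round head 124 mm across; its black spout, fork and foot face the robot (its own -x, give or take its yaw). Origin: on the counter, straight below the centre of its mouth. The head's flat deck is 165 mm high.
- grinder_mouth (a point): Centre of the grinder's round mouth, level with the top face of its dark knurled collar (87 mm across, 178 mm above the counter, 13 mm proud of the deck); axes as the grinder's. The bore is 61 mm across, so the carrier has 1.5 mm to spare all round. With its lugs resting on the collar the carrier's origin stands 14 mm below this point.
- collar_slots (a point): On the mouth's axis, 3.5 mm lower. Two slots, half a turn apart, in the collar's inner rim (23 degrees wide, out to 37 mm) pass the lugs with 2.5 degrees to spare either way. The collar sets the grind: the slots lie along the grinder's x turned by an unmeasured -0.45 to +0.45 rad, to be seen or felt. Hand loads do not turn it. Lugs free in the slots, the carrier's origin is 18 mm below the mouth.
- pressed_seat (a point): On the mouth's axis, 28 mm below it: where the carrier's origin must be to turn (26.8 to 29.5 mm; bottoms at 30.5). A spring, 1.2 N/mm, met 15 mm below the mouth, pushes back: 10 to 15 N more than the weight. Then the lugs pass under the rim, clockwise seen from above only (under 0.1 Nm, oiled), to a hard stop 84 degrees from the slots: 0.3 Nm is plainly the stop.
- locked_seat (a point): On the mouth's axis, 22.5 mm below it: where the carrier's origin stands when locked. From 79 degrees of turn to the stop the lugs are below pockets in the rim; let go there, the spring lifts the carrier 4 mm into them. Let go earlier, it stays 26.5 mm below the mouth, not locked.
- milk_jug: Small milk jug, 96 mm high, loose bystander. Origin: centre of its underside.
- cinnamon_shaker: Small glass shaker, 44 mm across, 90 mm high, loose bystander. Origin: centre of its underside.
- service_bell: Domed counter bell, 69 mm across, 59 mm high, loose bystander. Origin: centre of its underside.
- tamper: Tamper with a wooden grip, 58 mm across, 84 mm high, loose bystander. Origin: centre of its underside.
- portafilter_spare: Spare portafilter lying on the counter, 201 mm long, 34 mm high, loose bystander. Origin: centre of its underside.

How it is judged:
By the outcome, as a careful person would: the job done as asked, in the order asked, and still so for the second after the job is handed in, with the robot touching nothing.
It also fails if it takes over 72 s, if anything falls off the work surface, if the arm or the gripper's body presses on something with over 40 N, if the wrist force passes 120 N, or if a joint passes its speed limit or range.

## Working session

There is one attempt and no reset: what is moved stays moved. The work goes in short steps, Python scripts to look and compute and a tool call to move; the robot and the scene stay as the last step left them, time stands still between calls to the robot, and variables do not carry over. Pictures are saved under pics/ and viewed, at most 10 in all, crops included, and the job is handed in when it is done.

Besides the shell and the picture viewer there is one more tool, called after "Request:" as name(argument=value, ...) on one line, values as JSON. jog_arm: Moves the arm, as the interface text tells. Its arguments: {"type":"object","properties":{"turn":{"type":"array","items":{"type":"array","items":{"type":"number"}}},"delta_pos":{"type":"array","items":{"type":"array","items":{"type":"number"}}},"gripper":{"type":"array","items":{"type":"number"}},"grip_force":{"type":"number"}},"required":["turn","delta_pos","gripper"]}

```bash
mkdir -p pics; python3 - <<'E'
from workcell import read_state, vision
import cv2,numpy as np
print(read_state())
for n in("side","top"):
    c=vision.calibration(n);print(n,c, 'pos',-np.array(c['R']).T@np.array(c['t']))
    cv2.imwrite(f"pics/{n}0.png",cv2.cvtColor(vision.read_camera(n),cv2.COLOR_RGB2BGR))
E
```

```text
{'time': 0.0, 'q': array([ 1.16012841e+00,  2.64754344e-01,  1.60536354e+00,  2.10780547e-05,
        1.27368820e+00, -3.68783416e-02]), 'joint_vel': array([ 3.54152649e-04, -1.93085263e-04, -7.27207946e-05, -1.14552882e-03,
        3.45893421e-03,  2.91402296e-04]), 'joint_torque': array([ 1.03500341e-03, -5.15120173e+01, -3.67320156e+01,  5.14768669e-05,
        1.27659319e-02, -1.07887493e-05]), 'tool_pos': array([0.24616699, 0.62773699, 0.22996686]), 'tcp_rot': array([-0.58364942, -3.08637926,  0.00338258]), 'wrist_force': array([ 0.69883939, -1.08800249, -0.13481111]), 'torque': array([0.01716744, 0.01677521, 0.04575026]), 'grip_force': 0.0, 'width': 1.0001842150144418}
side {'vfov': 50.065383401170934, 'cx': 259.2562335148965, 'cy': 187.33064425533217, 'R': array([[ 0.95050996, -0.31064659, -0.00543307],
       [-0.20887842, -0.62598117, -0.75134372],
       [ 0.23000137,  0.71529454, -0.6598887 ]]), 't': array([-0.54204457,  0.11525328,  1.2334456 ])} pos [ 0.25559851 -0.97851482  0.89758668]
top {'vfov': 47.54123824388566, 'cx': 245.03622019957268, 'cy': 190.09946924743656, 'R': array([[ 0.19002786, -0.98173035, -0.00974327],
       [-0.77404639, -0.14370815, -0.61660373],
       [ 0.60393841,  0.12471363, -0.78721338]]), 't': array([-0.26552503,  0.46105905,  1.2833769 ])} pos [-0.36774235 -0.35447063  1.29199512]
```

View pics/top0.png

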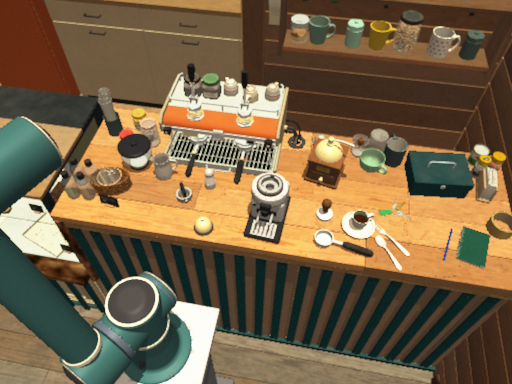

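View pics/side0.png

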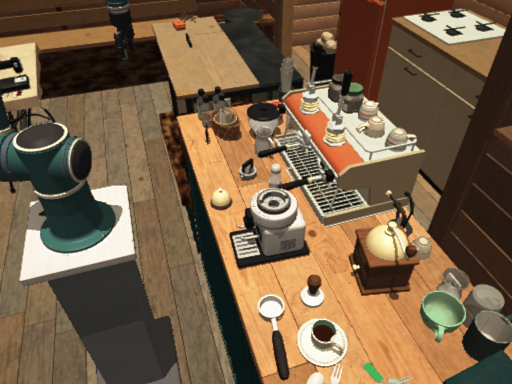

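The carrier (ring with black bar) is at about (184,191) in top and (247,170) in side. The grinder mouth is at about (269,187) in top and (275,202) in side. Next I'll take enlarged crops.

```bash
python3 - <<'E'
import cv2,numpy as np
a=cv2.imread('pics/top0.png');b=cv2.imread('pics/side0.png')
def crop(im,x,y,w,h,s): return cv2.resize(im[y:y+h,x:x+w],None,fx=s,fy=s,interpolation=cv2.INTER_CUBIC)
A=np.hstack([crop(a,164,172,40,40,10),crop(a,244,167,50,50,8)])
B=np.hstack([crop(b,227,150,40,40,10)[:300],crop(b,245,178,60,45,6.6667)])
cv2.imwrite('pics/c0.png',np.vstack([A[:300],B[:300]]))
print(A.shape,B.shape)
E
```

```text
(400, 800, 3) (300, 800, 3)
```

View pics/c0.png

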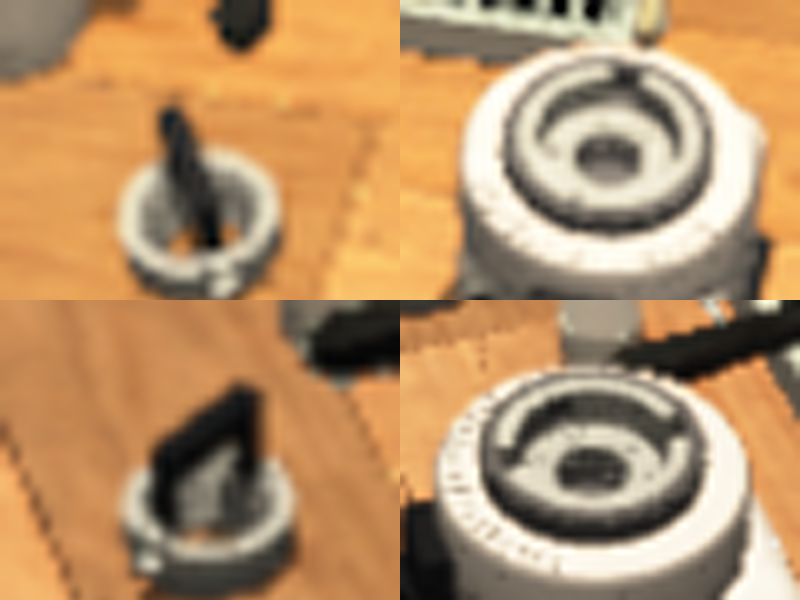

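Top crop: the carrier ring is centred near (199,213) with its bar running from (170,108) to (212,240) and the near lug at (222,280). The collar slots are at the far side (628,72) in top, and at (510,455) and (680,425) in side. I'll cast these now.

```bash
cat > h.py <<'E'
import numpy as np
from workcell import vision
def cam(n):
    c=vision.calibration(n);R=np.array(c['R']);t=np.array(c['t']);return R,t,192/np.tan(np.radians(c['vfov']/2)),c['cx'],c['cy']
def ray(n,u,v):
    R,t,f,cx,cy=cam(n);return -R.T@t,R.T@np.array([(u-cx)/f,(v-cy)/f,1])
def plane(n,u,v,z):
    o,d=ray(n,u,v);return o+d*(z-o[2])/d[2]
def proj(n,X):
    R,t,f,cx,cy=cam(n);p=R@np.asarray(X)+t;return np.array([cx+f*p[0]/p[2],cy+f*p[1]/p[2]])
def two(p,q):
    o1,d1=ray('top',*p);o2,d2=ray('side',*q)
    A=np.c_[d1,-d2];s=np.linalg.lstsq(A,o2-o1,rcond=None)[0]
    a,b=o1+s[0]*d1,o2+s[1]*d2;return (a+b)/2,np.linalg.norm(a-b)
E
cat > m.py <<'E'
from h import *
np.set_printoptions(precision=4,suppress=True)
o=lambda x0,y0,s:lambda x,y:(x0+(x+.5)/s-.5,y0+(y+.5)/s-.5)
tc=o(164,172,10);tg=lambda x,y:o(244,167,8)(x-400,y)
sc=lambda x,y:o(227,150,10)(x,y-300);sg=lambda x,y:o(245,178,6.6667)(x-400,y-300)
print('ring',plane('top',*tc(199,213),.024),plane('side',*sc(210,500),.024),two(tc(199,213),sc(210,500)))
far,near=plane('side',*sc(243,388),.06),plane('side',*sc(157,455),.06)
print('bar side',far,near,np.linalg.norm(far-near),np.arctan2(*(far-near)[1::-1]))
f=plane('top',*tc(170,108),.06);print('bar far top',f)
print('lug',plane('top',*tc(222,280),.017),plane('side',*sc(150,560),.017))
print('lug2',two(tc(222,280),sc(150,560)))
for nm,P in (('top',[tg(503,140),tg(712,140),tg(608,50)]),('side',[sg(482,450),sg(705,450),sg(593,370)])):
    print(nm,[plane(nm,*p,.178) for p in P])
print('slot top',plane('top',*tg(628,72),.176),plane('top',*tg(568,212),.176))
print('slot side',plane('side',*sg(510,455),.176),plane('side',*sg(682,425),.176))
E
python3 m.py
```

```text
ring [0.551 0.067 0.024] [0.5508 0.0677 0.024 ] (array([0.5505, 0.0668, 0.0247]), np.float64(0.00010314525699267817))
bar side [0.5666 0.0785 0.06  ] [0.529  0.0528 0.06  ] 0.04556507537309027 0.5999773682667939
bar far top [0.5697 0.0788 0.06  ]
lug [0.5277 0.0525 0.017 ] [0.5248 0.0518 0.017 ]
lug2 (array([0.5254, 0.0515, 0.0183]), np.float64(0.002336136932322974))
top [array([ 0.5184, -0.21  ,  0.178 ]), array([ 0.534 , -0.2942,  0.178 ]), array([ 0.5741, -0.2448,  0.178 ])]
side [array([ 0.4852, -0.2436,  0.178 ]), array([ 0.5665, -0.2707,  0.178 ]), array([ 0.5413, -0.2133,  0.178 ])]
slot top [ 0.5654 -0.2546  0.176 ] [ 0.488  -0.2421  0.176 ]
slot side [ 0.4952 -0.2477  0.176 ] [ 0.5641 -0.2526  0.176 ]
```

Two rays give the carrier at about (0.551, 0.067) with its bar at yaw about 0.57, and both heights and sizes check. The grinder mouth is at about (0.528, -0.252) with the slots at yaw about -0.08. I'll turn the tool so joint 6 ends near -2.06, which leaves room for the clockwise turn.

Request:
jog_arm(turn=[[0,0,-0.118],[0,0,-0.118],[0,0,-0.118],[0,0,-0.118],[0,0,-0.118],[0,0,-0.118],[0,0,-0.118],[0,0,-0.118]], delta_pos=[[0,0,-0.009],[0,0,-0.009],[0,0,-0.009],[0,0,-0.009],[0,0,-0.009],[0,0,-0.009],[0,0,-0.009],[0,0,-0.009]], gripper=[0.085,0.085,0.085,0.085,0.085,0.085,0.085,0.085])

```text
time: 0.77
tool_pos: [0.2463, 0.628, 0.3029]
tcp_rot: [0.892, -3.011, 0.002]
wrist_force: [1.1, 0.5, -0.4]
width: 0.994
grip_force: 0.0
```

Request:
jog_arm(turn=[[0,0,0],[0,0,0],[0,0,0],[0,0,0],[0,0,0],[0,0,0],[0,0,0],[0,0,0],[0,0,0],[0,0,0],[0,0,0],[0,0,0],[0,0,0],[0,0,0],[0,0,0],[0,0,0],[0,0,0],[0,0,0],[0,0,0],[0,0,0]], delta_pos=[[0.0023,-0.0318,0],[0.0023,-0.0318,0],[0.0023,-0.0318,0],[0.0023,-0.0318,0],[0.0023,-0.0318,0],[0.0023,-0.0318,0],[0.0023,-0.0318,0],[0.0023,-0.0318,0],[0.0023,-0.0318,0],[0.0023,-0.0318,0],[0.0023,-0.0318,0],[0.0023,-0.0318,0],[0.0023,-0.0318,0],[0.0023,-0.0318,0],[0.0023,-0.0318,0],[0.0023,-0.0318,0],[0.0023,-0.0318,0],[0.0023,-0.0318,0],[0.0023,-0.0318,0],[0.0023,-0.0318,0]], gripper=[0.085,0.085,0.085,0.085,0.085,0.085,0.085,0.085,0.085,0.085,0.085,0.085,0.085,0.085,0.085,0.085,0.085,0.085,0.085,0.085])

```text
time: 2.43
tool_pos: [0.5512, 0.0666, 0.3028]
tcp_rot: [0.883, -3.014, -0.0]
wrist_force: [0.1, 1.1, -0.3]
width: 0.996
grip_force: 0.0
```

```bash
cat > go.py <<'E'
import sys
from h import *
from workcell import read_state
from scipy.spatial.transform import Rotation as Ro
np.set_printoptions(precision=4,suppress=True)
s=read_state();R=Ro.from_rotvec(s['tcp_rot']).as_matrix()
y=R[:,1];yaw=np.arctan2(y[1],y[0])
print('t',s['time'],'pos',s['tool_pos'],'bar yaw',yaw-np.pi/2,'tilt',R[:2,2],'q',s['q'],'F',s['wrist_force'],'M',s['torque'],'w',s['width'],s['grip_force'])
if len(sys.argv)>3:
    T=np.array([float(v) for v in sys.argv[1:4]]);print('tool delta',R.T@(T-s['tool_pos']))
    if len(sys.argv)>4: print('rz',-(float(sys.argv[4])-(yaw-np.pi/2)))
E
python3 go.py .551 .067 .033 .57
```

```text
t 2.4333 pos [0.5512 0.0666 0.3028] bar yaw 0.570024698434278 tilt [-0.0008  0.    ] q [ 0.0753  0.0004  1.7694  0.0001  1.3726 -2.0655] F [ 0.0971  1.0967 -0.2727] M [ 0.0086 -0.0158  0.055 ] w 0.9961170640772394 0.0
tool delta [-0.0002  0.0003  0.2698]
rz 2.4698434278103143e-05
```

Request:
jog_arm(turn=[[0,0,0],[0,0,0],[0,0,0],[0,0,0],[0,0,0],[0,0,0],[0,0,0],[0,0,0],[0,0,0],[0,0,0],[0,0,0],[0,0,0]], delta_pos=[[0,0,0.018],[0,0,0.018],[0,0,0.018],[0,0,0.018],[0,0,0.018],[0,0,0.018],[0,0,0.018],[0,0,0.018],[0,0,0.018],[0,0,0.018],[0,0,0],[0,0,0]], gripper=[0.045,0.045,0.045,0.045,0.045,0.045,0.045,0.045,0.045,0.045,0.045,0.045])

```text
time: 3.43
tool_pos: [0.5496, 0.0681, 0.1218]
tcp_rot: [0.883, -3.011, -0.001]
wrist_force: [-0.1, -0.5, 0.4]
width: 0.525
grip_force: 0.0
```

```bash
python3 - <<'E'
from h import *
import cv2
T=cv2.cvtColor(vision.read_camera('top'),cv2.COLOR_RGB2BGR);S=cv2.cvtColor(vision.read_camera('side'),cv2.COLOR_RGB2BGR)
c=lambda im,x,y,w,h,s:cv2.resize(im[y:y+h,x:x+w],None,fx=s,fy=s,interpolation=cv2.INTER_CUBIC)
cv2.imwrite('pics/c1.png',np.hstack([c(T,160,150,60,60,6),c(S,217,130,60,60,6)]))
for z in(0,.09):print(plane('top',209,187-(z>0)*18,z))
E
```

```text
[ 0.61317443 -0.01266286  0.        ]
[ 0.62633379 -0.01634413  0.09      ]
```

View pics/c1.png

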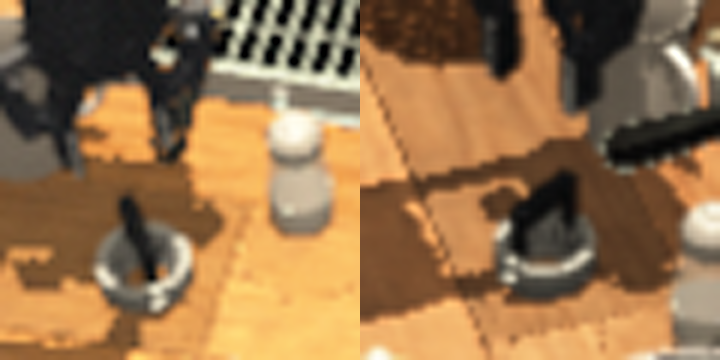

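The top half shows the open fingers straddling the bar line, about 9 cm above it. The carrier ring is at (145,265) in the crop, and the shaker at (300,190) is clear of the fingers. Going down to grip.

Request:
jog_arm(turn=[[0,0,0],[0,0,0],[0,0,0],[0,0,0],[0,0,0],[0,0,0],[0,0,0],[0,0,0],[0,0,0],[0,0,0]], delta_pos=[[0,0,0.015],[0,0,0.015],[0,0,0.015],[0,0,0.015],[0,0,0.014],[0,0,0.01],[0,0,0.005],[0,0,0],[0,0,0],[0,0,0]], gripper=[0.045,0.045,0.045,0.045,0.045,0.045,0.045,0.045,0.045,0.045])

```text
time: 4.37
tool_pos: [0.5521, 0.0683, 0.0355]
tcp_rot: [-0.883, 3.013, -0.001]
wrist_force: [0.1, -0.2, -0.8]
width: 0.525
grip_force: 0.0
```

```bash
python3 go.py .551 .067 .033 .57
```

```text
t 4.3667 pos [0.5521 0.0683 0.0355] bar yaw 0.570197258575956 tilt [0.002  0.0001] q [ 0.0783  0.2423  2.0282 -0.      0.8691 -2.0627] F [ 0.0683 -0.1904 -0.8266] M [-0.0392 -0.0198 -0.0183] w 0.5249540162672748 0.0
tool delta [ 0.0016 -0.0005  0.0025]
rz 0.00019725857595609408
```

Request:
jog_arm(turn=[[0,0,0],[0,0,0],[0,0,0],[0,0,0],[0,0,0],[0,0,0],[0,0,0],[0,0,0],[0,0,0],[0,0,0]], delta_pos=[[0,0,0.002],[0,0,0],[0,0,0],[0,0,0],[0,0,0],[0,0,0],[0,0,0],[0,0,0],[0,0,0],[0,0,0]], gripper=[0.02,0.015,0.008,0.008,0.006,0.006,0.006,0.006,0.006,0.006], grip_force=60)

```text
time: 5.2
tool_pos: [0.5516, 0.0682, 0.0328]
tcp_rot: [-0.883, 3.014, -0.0]
wrist_force: [-0.3, -0.3, 6.0]
width: 0.13
grip_force: 59.6
```

```bash
python3 go.py .551 .067 .033 .57
```

```text
t 5.2 pos [0.5516 0.0682 0.0328] bar yaw 0.5702218376355095 tilt [0.001 0.   ] q [ 0.0782  0.2457  2.0299 -0.0001  0.865  -2.0628] F [-0.3463 -0.3117  5.9504] M [-0.0873  0.1019  0.0251] w 0.12988252632624703 59.55148100852966
tool delta [ 0.0011 -0.0007 -0.0002]
rz 0.0002218376355095364
```

Gripped: the width matches the 12 mm bar. I'll lift now, and refine the mouth centre from the stored pictures.

Request:
jog_arm(turn=[[0,0,0],[0,0,0],[0,0,0],[0,0,0],[0,0,0],[0,0,0],[0,0,0],[0,0,0],[0,0,0],[0,0,0],[0,0,0],[0,0,0],[0,0,0]], delta_pos=[[0,0,-0.005],[0,0,-0.015],[0,0,-0.022],[0,0,-0.022],[0,0,-0.022],[0,0,-0.022],[0,0,-0.022],[0,0,-0.022],[0,0,-0.022],[0,0,-0.022],[0,0,-0.022],[0,0,-0.01],[0,0,0]], gripper=[0.006,0.006,0.006,0.006,0.006,0.006,0.006,0.006,0.006,0.006,0.006,0.006,0.006])

```text
time: 6.28
tool_pos: [0.5521, 0.0683, 0.2623]
tcp_rot: [-0.883, 3.012, -0.001]
wrist_force: [1.9, 0.3, -3.8]
width: 0.133
grip_force: 58.8
```

```bash
python3 go.py; cat > col.py <<'E'
from h import *
import cv2
from scipy.optimize import least_squares
a=np.linspace(0,2*np.pi,200)
B={}
for n,(u,v) in(('top',(270,184)),('side',(274,200))):
    g=cv2.imread(f'pics/{n}0.png')
    s=cv2.resize(g[v-30:v+30,u-30:u+30],None,fx=8,fy=8,interpolation=cv2.INTER_CUBIC)
    m=(s.min(2)<150).astype(np.uint8)
    m=cv2.morphologyEx(m,cv2.MORPH_CLOSE,np.ones((41,41)))
    m=cv2.morphologyEx(m,cv2.MORPH_OPEN,np.ones((61,61)))
    k,l,st,c=cv2.connectedComponentsWithStats(m)
    i=l[240,240];x,y,w,h,ar=st[i]
    f=lambda p,o:o-30+(p)/8-.5
    B[n]=np.array([f(x,u),f(x+w,u),f(y,v),f(y+h,v)]);print(n,B[n],w/8,h/8,ar)
    cv2.imwrite(f'pics/m_{n}.png',m*255)
def pred(n,c):
    P=np.array([proj(n,(c[0]+.0435*np.cos(t),c[1]+.0435*np.sin(t),z)) for z in(.165,.178) for t in a])
    return np.array([P[:,0].min(),P[:,0].max(),P[:,1].min(),P[:,1].max()])
r=least_squares(lambda c:np.r_[pred('top',c)-B['top'],pred('side',c)-B['side']],[.528,-.252],loss='soft_l1',diff_step=1e-3)
print(r.x,r.fun.round(2))
for n in B:
  q=least_squares(lambda c:pred(n,c)-B[n],[.528,-.252],diff_step=1e-3);print(n,q.x,q.fun.round(2))
E
python3 col.py
```

```text
t 6.2833 pos [0.5521 0.0683 0.2623] bar yaw 0.5701958525849316 tilt [0.0034 0.0003] q [ 0.0783  0.0187  1.8246  0.0001  1.2949 -2.0627] F [ 1.8794  0.3361 -3.7994] M [ 0.0169 -0.0449 -0.0267] w 0.1326390246262428 58.83047103881836
top [239.5 299.5 153.5 213.5] 60.0 60.0 227354
side [243.5 303.5 169.5 229.5] 60.0 60.0 211430Traceback (most recent call last):
  File "col.py", line 20, in <module>
    r=least_squares(lambda c:np.r_[pred('top',c)-B['top'],pred('side',c)-B['side']],[.528,-.252],loss='soft_l1',diff_step=1e-3)
    return func(*args, **kwargs)
    result = trf(vector_fun.fun, vector_fun.jac, x0, f0, J0, lb, ub, ftol, xtol,
                 gtol, max_nfev, x_scale, loss_function, tr_solver,
                 tr_options.copy(), verbose, callback=callback_wrapped)
    return trf_no_bounds(
        fun, jac, x0, f0, J0, ftol, xtol, gtol, max_nfev, x_scale,
        loss_function, tr_solver, tr_options, verbose, callback=callback)
    f_new = fun(x_new)
    self._update_fun()
    ~~~~~~~~~~~~~~~~^^
    self.f = self.fun_wrapped(xp_copy(self.x))
             ~~~~~~~~~~~~~~~~^^^^^^^^
[... 287 characters left out ...]
',c)-B['side']],[.528,-.252],loss='soft_l1',diff_step=1e-3)
                                                          ~~~~^^^^^^^^^^
  File "col.py", line 18, in pred
    P=np.array([proj(n,(c[0]+.0435*np.cos(t),c[1]+.0435*np.sin(t),z)) for z in(.165,.178) for t in a])
                ~~~~^^^^^^^^^^^^^^^^^^^^^^^^^^^^^^^^^^^^^^^^^^^^^^^^^
  File "h.py", line 10, in proj
    R,t,f,cx,cy=cam(n);p=R@np.asarray(X)+t;return np.array([cx+f*p[0]/p[2],cy+f*p[1]/p[2]])
                ~~~^^^
  File "h.py", line 4, in cam
    c=vision.calibration(n);R=np.array(c['R']);t=np.array(c['t']);return R,t,192/np.tan(np.radians(c['vfov']/2)),c['cx'],c['cy']
ValueError: time passes only in moves, steps and waits
```

```bash
sed -i 's/^def cam/import functools\n@functools.cache\ndef cam/' h.py; cat > col.py <<'E'
from h import *
from scipy.optimize import least_squares
np.set_printoptions(precision=4,suppress=True)
a=np.linspace(0,2*np.pi,200)
tu=lambda x:244+(x-400+.5)/8-.5; tv=lambda y:167+(y+.5)/8-.5
su=lambda x:245+(x-400+.5)/6.6667-.5; sv=lambda y:178+(y-300+.5)/6.6667-.5
B={'top':np.array([tu(503),tu(712),tv(50),tv(232)]),'side':np.array([su(482),su(705),sv(370),sv(545)])}
def pred(n,c):
    P=np.array([proj(n,(c[0]+c[2]*np.cos(t),c[1]+c[2]*np.sin(t),z)) for z in(.165,.178) for t in a])
    return np.array([P[:,0].min(),P[:,0].max(),P[:,1].min(),P[:,1].max()])
q=least_squares(lambda c:np.r_[pred('top',c)-B['top'],pred('side',c)-B['side']],[.528,-.252,.0435],diff_step=1e-3);print(q.x,q.fun)
for n in B:
  q=least_squares(lambda c:pred(n,c)-B[n],[.528,-.252,.0435],diff_step=1e-3);print(n,q.x,q.fun)
E
python3 col.py;  python3 go.py .5275 -.2525 .262 -.08
```

```text
[ 0.5286 -0.2521  0.0428] [ 0.0849  0.1231  0.7326  0.7289  0.4082  0.2954 -0.4982 -0.3692]
top [ 0.5316 -0.2513  0.0429] [-0.014   0.0139  0.0182 -0.0176]
side [ 0.5272 -0.2533  0.0428] [ 0.0542 -0.0541 -0.082   0.0771]
t 6.2833 pos [0.5521 0.0683 0.2623] bar yaw 0.5701958525849316 tilt [0.0034 0.0003] q [ 0.0783  0.0187  1.8246  0.0001  1.2949 -2.0627] F [ 1.8794  0.3361 -3.7994] M [ 0.0169 -0.0449 -0.0267] w 0.1326390246262428 58.83047103881836
tool delta [ 0.1939 -0.2568  0.0001]
rz 0.6501958525849315
```

Request:
jog_arm(turn=[[0,0,0],[0,0,0],[0,0,0],[0,0,0],[0,0,0],[0,0,0],[0,0,0],[0,0,0],[0,0,0],[0,0,0],[0,0,0],[0,0,0],[0,0,0.1083],[0,0,0.1083],[0,0,0.1083],[0,0,0.1083],[0,0,0.1083],[0,0,0.1083],[0,0,0],[0,0,0]], delta_pos=[[0.016,-0.0215,0],[0.016,-0.0215,0],[0.016,-0.0215,0],[0.016,-0.0215,0],[0.016,-0.0215,0],[0.016,-0.0215,0],[0.016,-0.0215,0],[0.016,-0.0215,0],[0.016,-0.0215,0],[0.016,-0.0215,0],[0.016,-0.0215,0],[0.016,-0.0215,0],[0,0,0],[0,0,0],[0,0,0],[0,0,0],[0,0,0],[0,0,0],[0,0,0],[0,0,0]], gripper=[0.006,0.006,0.006,0.006,0.006,0.006,0.006,0.006,0.006,0.006,0.006,0.006,0.006,0.006,0.006,0.006,0.006,0.006,0.006,0.006])

```text
time: 7.95
tool_pos: [0.5356, -0.2367, 0.2591]
tcp_rot: [-0.164, -3.127, 0.034]
wrist_force: [0.4, -0.2, -3.1]
width: 0.131
grip_force: 59.2
```

```bash
python3 go.py .529 -.2523 .262 -.08; python3 - <<'E'
from h import *
import cv2
T=cv2.cvtColor(vision.read_camera('top'),cv2.COLOR_RGB2BGR);S=cv2.cvtColor(vision.read_camera('side'),cv2.COLOR_RGB2BGR)
cv2.imwrite('pics/top2.png',T);cv2.imwrite('pics/side2.png',S)
c=lambda im,x,y,w,h,s:cv2.resize(im[y:y+h,x:x+w],None,fx=s,fy=s,interpolation=cv2.INTER_CUBIC)
cv2.imwrite('pics/c2.png',np.hstack([c(T,240,145,50,70,8),c(S,245,150,50,70,8)]))
E
```

```text
t 7.95 pos [ 0.5356 -0.2367  0.2591] bar yaw -0.10439772292725413 tilt [-0.0114 -0.0211] q [-0.4445  0.0807  1.7656 -0.0248  1.2965 -1.9041] F [ 0.4394 -0.1745 -3.0746] M [ 0.0144 -0.0455 -0.0541] w 0.13059606070691318 59.18847978115082
tool delta [ 0.0049 -0.0162 -0.0025]
rz -0.02439772292725413
```

View pics/c2.png

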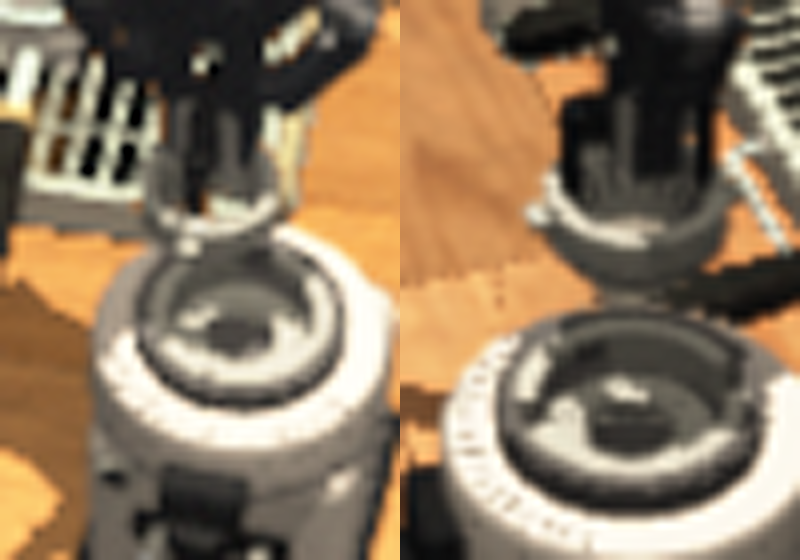

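The crop shows the ring above and slightly off the mouth, in the top half at (215,205) against the mouth at (240,320). The arm stopped about 16 mm short and is slightly tilted. I'll re-read the state.

```bash
python3 go.py .529 -.2523 .262 -.08
```

```text
t 8.05 pos [ 0.5356 -0.2369  0.2595] bar yaw -0.10499717040744683 tilt [-0.0108 -0.0213] q [-0.4448  0.0802  1.7654 -0.0248  1.2966 -1.9038] F [ 0.6862  0.6192 -4.8905] M [ 0.0532 -0.0262 -0.0119] w 0.12712598804220124 59.189125299453735
tool delta [ 0.0049 -0.0161 -0.0021]
rz -0.024997170407446825
```

```bash
cat >> go.py <<'E'
if len(sys.argv)>4:
    b=float(sys.argv[4]);Y=np.array([-np.sin(b),np.cos(b),0]);Z=np.array([0,0,-1.]);Rt=np.c_[np.cross(Y,Z),Y,Z]
    print('turn to target',Ro.from_matrix(R.T@Rt).as_rotvec(),'delta in target axes',Rt.T@(T-s['tool_pos']))
E
python3 go.py .529 -.2523 .262 -.08
```

```text
t 8.05 pos [ 0.5356 -0.2369  0.2595] bar yaw -0.10499717040744683 tilt [-0.0108 -0.0213] q [-0.4448  0.0802  1.7654 -0.0248  1.2966 -1.9038] F [ 0.6862  0.6192 -4.8905] M [ 0.0532 -0.0262 -0.0119] w 0.12712598804220124 59.189125299453735
tool delta [ 0.0049 -0.0161 -0.0021]
rz -0.024997170407446825
turn to target [-0.0222 -0.0088 -0.0251] delta in target axes [ 0.0053 -0.0159 -0.0025]
```

Request:
jog_arm(turn=[[-0.0222,-0.0088,-0.0251],[0,0,0],[0,0,0],[0,0,0],[0,0,0]], delta_pos=[[0,0,0],[0.0027,-0.008,-0.0012],[0.0026,-0.008,-0.0012],[0,0,0],[0,0,0]], gripper=[0.006,0.006,0.006,0.006,0.006])

```text
time: 8.47
tool_pos: [0.5287, -0.2535, 0.2629]
tcp_rot: [0.132, 3.138, -0.001]
wrist_force: [0.2, 1.3, -4.3]
width: 0.129
grip_force: 59.2
```

```bash
python3 go.py .529 -.2523 .262 -.08; python3 - <<'E'
from h import *
import cv2
T=cv2.cvtColor(vision.read_camera('top'),cv2.COLOR_RGB2BGR);S=cv2.cvtColor(vision.read_camera('side'),cv2.COLOR_RGB2BGR)
c=lambda im,x,y,w,h,s:cv2.resize(im[y:y+h,x:x+w],None,fx=s,fy=s,interpolation=cv2.INTER_CUBIC)
cv2.imwrite('pics/c3.png',np.hstack([c(T,240,145,50,70,8),c(S,245,150,50,70,8)]))
E
```

```text
t 8.4667 pos [ 0.5287 -0.2535  0.2629] bar yaw -0.08393841875821839 tilt [ 0.0013 -0.0009] q [-0.4895  0.0778  1.7617 -0.0002  1.3005 -1.9763] F [ 0.1992  1.2842 -4.2909] M [-0.0381  0.0116  0.0128] w 0.12922421637538356 59.217127561569214
tool delta [-0.0001  0.0012  0.0009]
rz -0.00393841875821839
turn to target [-0.0008  0.0013 -0.0039] delta in target axes [-0.0002  0.0012  0.0009]
```

View pics/c3.png

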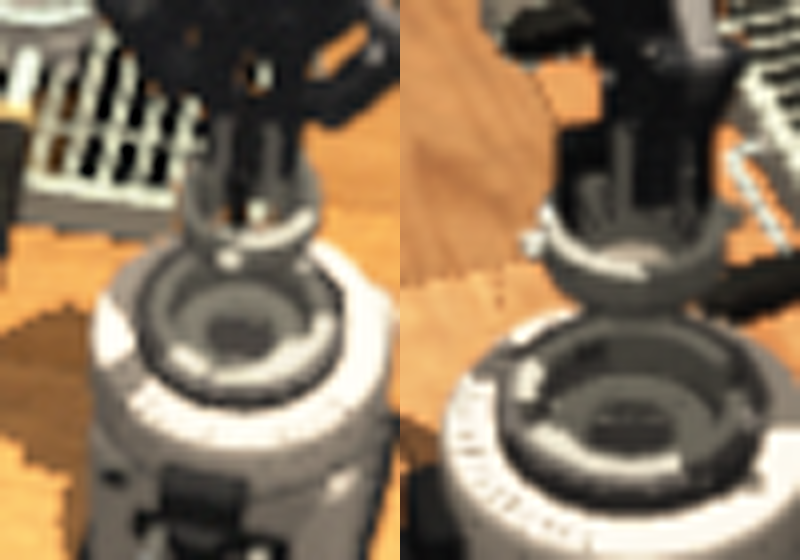

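```bash
python3 - <<'E'
from h import *
for P in ([.5287,-.2535,.254],[.529,-.2523,.178],[.529,-.2533,.178]):
    for n,x0 in(('top',240),('side',245-50)): 
        p=proj(n,P);print(P,n,(p[0]-x0+.5)*8-.5, (p[1]-145+(-5 if n=='side' else 0)+.5)*8-.5)
E
```

```text
[0.5287, -0.2535, 0.254] top 250.66911131923052 190.40544080166433
[0.5287, -0.2535, 0.254] side 641.3143094490579 212.7818256882972
[0.529, -0.2523, 0.178] top 241.04626042472728 310.91157025907773
[0.529, -0.2523, 0.178] side 636.3465512487542 392.2204235550487
[0.529, -0.2533, 0.178] top 243.45573244676916 311.2571065434936
[0.529, -0.2533, 0.178] side 637.3941042331012 394.2302458362856
```

Against the mouth in the same views, the carrier sits about 2 mm to the -y side and about 1.5 mm to the -x side. I'll shift it and go down to just above the mouth.

Request:
jog_arm(turn=[[0,0,0],[0,0,0],[0,0,0],[0,0,0],[0,0,0],[0,0,0],[0,0,0]], delta_pos=[[-0.0017,0.0026,0.01],[0,0,0.012],[0,0,0.012],[0,0,0.01],[0,0,0.005],[0,0,0],[0,0,0]], gripper=[0.006,0.006,0.006,0.006,0.006,0.006,0.006])

```text
time: 9.15
tool_pos: [0.5305, -0.2501, 0.2127]
tcp_rot: [-0.13, -3.139, -0.0]
wrist_force: [0.1, 0.1, -3.7]
width: 0.13
grip_force: 59.1
```

Request:
jog_arm(turn=[[0,0,0],[0,0,0],[0,0,0],[0,0,0]], delta_pos=[[0,0,0.002],[0,0,0.002],[0,0,0.002],[0,0,0]], gripper=[0.006,0.006,0.006,0.006])

```text
time: 9.48
tool_pos: [0.5308, -0.2503, 0.2075]
tcp_rot: [0.13, 3.138, -0.001]
wrist_force: [-0.3, -0.5, -4.2]
width: 0.129
grip_force: 59.2
```

Request:
jog_arm(turn=[[0,0,0],[0,0,0],[0,0,0],[0,0,0]], delta_pos=[[0,0,0.0015],[0,0,0.0015],[0,0,0.0015],[0,0,0]], gripper=[0.006,0.006,0.006,0.006])

```text
time: 9.82
tool_pos: [0.5308, -0.2513, 0.2039]
tcp_rot: [0.13, 3.138, -0.004]
wrist_force: [-2.3, -2.8, -0.7]
width: 0.13
grip_force: 59.8
```

Request:
jog_arm(turn=[[0,0,0],[0,0,0],[0,0,0]], delta_pos=[[0,0,0.001],[0,0,0.001],[0,0,0]], gripper=[0.006,0.006,0.006])

```text
time: 10.07
tool_pos: [0.5309, -0.2515, 0.2034]
tcp_rot: [0.13, 3.137, -0.004]
wrist_force: [-6.0, -2.4, 6.0]
width: 0.133
grip_force: 60.8
```

Contact on the taper pushes toward -x and -y, so I'll follow the force sideways.

Request:
jog_arm(turn=[[0,0,0],[0,0,0],[0,0,0]], delta_pos=[[0.0012,-0.0006,0],[0,0,0],[0,0,0]], gripper=[0.006,0.006,0.006])

```text
time: 10.32
tool_pos: [0.5306, -0.2515, 0.2032]
tcp_rot: [0.13, 3.135, -0.003]
wrist_force: [-2.7, -2.6, 6.1]
width: 0.129
grip_force: 60.7
```

```bash
python3 go.py .529 -.2523 .197 -.08
```

```text
t 10.3167 pos [ 0.5306 -0.2515  0.2032] bar yaw -0.08287780067143036 tilt [ 0.004  -0.0021] q [-0.4851  0.1157  1.8316 -0.      1.1899 -1.973 ] F [-2.7435 -2.6398  6.0794] M [-0.1623  0.3812  0.0341] w 0.12901465616453006 60.72767615318298
tool delta [ 0.0016 -0.0009  0.0062]
rz -0.0028778006714303556
turn to target [-0.0018  0.0041 -0.0029] delta in target axes [ 0.0016 -0.0009  0.0062]
```

Request:
jog_arm(turn=[[0,0,0],[0,0,0],[0,0,0]], delta_pos=[[0.0012,-0.0008,0],[0,0,0],[0,0,0]], gripper=[0.006,0.006,0.006])

```text
time: 10.57
tool_pos: [0.5284, -0.2515, 0.2003]
tcp_rot: [0.13, 3.138, -0.001]
wrist_force: [0.6, -2.3, -3.5]
width: 0.125
grip_force: 59.3
```

Request:
jog_arm(turn=[[0,0,0],[0,0,0],[0,0,0]], delta_pos=[[0,0,0.001],[0,0,0],[0,0,0]], gripper=[0.006,0.006,0.006])

```text
time: 10.82
tool_pos: [0.5283, -0.2515, 0.1993]
tcp_rot: [0.13, 3.139, -0.0]
wrist_force: [1.0, -3.0, -4.8]
width: 0.128
grip_force: 59.1
```

It slid into the bore. Next I'll feel for the slots.

Request:
jog_arm(turn=[[0,0,0],[0,0,0],[0,0,0],[0,0,0]], delta_pos=[[0,-0.0006,0.001],[0,0,0.001],[0,0,0],[0,0,0]], gripper=[0.006,0.006,0.006,0.006])

```text
time: 11.15
tool_pos: [0.5282, -0.2519, 0.1977]
tcp_rot: [0.13, 3.139, 0.0]
wrist_force: [0.6, -0.6, -4.6]
width: 0.127
grip_force: 59.2
```

Request:
jog_arm(turn=[[0,0,0],[0,0,0],[0,0,0],[0,0,0]], delta_pos=[[0,0,0.001],[0,0,0.001],[0,0,0],[0,0,0]], gripper=[0.006,0.006,0.006,0.006])

```text
time: 11.48
tool_pos: [0.5282, -0.2519, 0.1959]
tcp_rot: [0.13, 3.138, -0.0]
wrist_force: [0.6, -0.7, -4.2]
width: 0.134
grip_force: 59.2
```

```bash
python3 go.py .529 -.2523 .193 -.08
```

```text
t 11.4833 pos [ 0.5282 -0.2519  0.1959] bar yaw -0.08262989567780843 tilt [ 0.0005 -0.0001] q [-0.4877  0.12    1.8407  0.0002  1.1804 -1.976 ] F [ 0.6265 -0.672  -4.1996] M [-0.0778 -0.0578  0.0027] w 0.13434546422814342 59.21714186668396
tool delta [-0.0009 -0.0003  0.0029]
rz -0.0026298956778084276
turn to target [-0.      0.0005 -0.0026] delta in target axes [-0.0009 -0.0003  0.0029]
```

Request:
jog_arm(turn=[[0,0,0],[0,0,0],[0,0,0],[0,0,0]], delta_pos=[[0,0,0.001],[0,0,0.0005],[0,0,0],[0,0,0]], gripper=[0.006,0.006,0.006,0.006])

```text
time: 11.82
tool_pos: [0.5283, -0.252, 0.1946]
tcp_rot: [0.13, 3.138, -0.0]
wrist_force: [-0.3, 0.2, -3.7]
width: 0.128
grip_force: 59.4
```

Request:
jog_arm(turn=[[0,0,0],[0,0,0],[0,0,0],[0,0,0]], delta_pos=[[0,0,0.001],[0,0,0.0005],[0,0,0],[0,0,0]], gripper=[0.006,0.006,0.006,0.006])

```text
time: 12.15
tool_pos: [0.5285, -0.2521, 0.1933]
tcp_rot: [0.13, 3.138, -0.001]
wrist_force: [0.3, 0.3, -1.0]
width: 0.131
grip_force: 59.6
```

```bash
python3 go.py .529 -.2523 .193 -.08
```

```text
t 12.15 pos [ 0.5285 -0.2521  0.1933] bar yaw -0.08266388793420587 tilt [ 0.0013 -0.0005] q [-0.4878  0.1221  1.8433  0.0002  1.1748 -1.976 ] F [ 0.2624  0.3327 -0.9722] M [0.0303 0.1586 0.0422] w 0.13093414902023953 59.62165832519531
tool delta [-0.0006 -0.0001  0.0003]
rz -0.002663887934205869
turn to target [-0.0004  0.0013 -0.0027] delta in target axes [-0.0006 -0.0001  0.0003]
```

Force grew by about 3 N at a depth of about 17.7 mm, which matches the spring and means the lugs are in the slots. I'll press further and check it stays at 1.2 N/mm.

Request:
jog_arm(turn=[[0,0,0],[0,0,0],[0,0,0],[0,0,0]], delta_pos=[[0,0,0.001],[0,0,0.001],[0,0,0],[0,0,0]], gripper=[0.006,0.006,0.006,0.006])

```text
time: 12.48
tool_pos: [0.5285, -0.2522, 0.1915]
tcp_rot: [0.13, 3.137, -0.001]
wrist_force: [-1.5, 1.0, 0.6]
width: 0.127
grip_force: 59.9
```

Request:
jog_arm(turn=[[0,0,0],[0,0,0],[0,0,0],[0,0,0]], delta_pos=[[0,0,0.001],[0,0,0.001],[0,0,0],[0,0,0]], gripper=[0.006,0.006,0.006,0.006])

```text
time: 12.82
tool_pos: [0.5286, -0.2522, 0.1895]
tcp_rot: [0.13, 3.137, -0.001]
wrist_force: [-0.7, 1.5, 3.1]
width: 0.126
grip_force: 60.3
```

```bash
python3 go.py .529 -.2523 .183 -.08
```

```text
t 12.8167 pos [ 0.5286 -0.2522  0.1895] bar yaw -0.08263175029726288 tilt [ 0.0016 -0.0008] q [-0.4878  0.1252  1.8471  0.0001  1.1675 -1.976 ] F [-0.6508  1.4541  3.0664] M [ 0.1515  0.164  -0.0397] w 0.12625582517642067 60.250616669654846
tool delta [-0.0004 -0.      0.0065]
rz -0.002631750297262883
turn to target [-0.0006  0.0017 -0.0026] delta in target axes [-0.0004 -0.      0.0065]
```

Request:
jog_arm(turn=[[0,0,0],[0,0,0],[0,0,0],[0,0,0],[0,0,0],[0,0,0]], delta_pos=[[0,0,0.001],[0,0,0.001],[0,0,0.001],[0,0,0.001],[0,0,0.001],[0,0,0]], gripper=[0.006,0.006,0.006,0.006,0.006,0.006])

```text
time: 13.32
tool_pos: [0.5287, -0.2523, 0.1851]
tcp_rot: [0.13, 3.137, -0.001]
wrist_force: [-2.4, 2.0, 7.8]
width: 0.126
grip_force: 61.0
```

Request:
jog_arm(turn=[[0,0,0],[0,0,0],[0,0,0],[0,0,0]], delta_pos=[[0,0,0.001],[0,0,0.0012],[0,0,0],[0,0,0]], gripper=[0.006,0.006,0.006,0.006])

```text
time: 13.65
tool_pos: [0.5288, -0.2523, 0.1835]
tcp_rot: [0.13, 3.137, -0.002]
wrist_force: [-2.4, 2.5, 10.1]
width: 0.127
grip_force: 61.3
```

```bash
python3 go.py .5285 -.2520 .1825 -.0826
```

```text
t 13.65 pos [ 0.5288 -0.2523  0.1835] bar yaw -0.08260735687803855 tilt [ 0.0021 -0.0011] q [-0.4878  0.13    1.8533  0.0001  1.1559 -1.976 ] F [-2.4468  2.5186 10.0764] M [0.3569 0.6142 0.0146] w 0.12737213061748154 61.292749643325806
tool delta [0.0003 0.0003 0.001 ]
rz -7.356878038544679e-06
turn to target [-0.0009  0.0022 -0.    ] delta in target axes [0.0003 0.0003 0.001 ]
```

Request:
jog_arm(turn=[[0,0,0],[0,0,0],[0,0,0],[0,0,0]], delta_pos=[[0.0004,0.0004,0.0008],[0,0,0.0006],[0,0,0],[0,0,0]], gripper=[0.006,0.006,0.006,0.006])

```text
time: 13.98
tool_pos: [0.5288, -0.2523, 0.1826]
tcp_rot: [0.13, 3.136, -0.003]
wrist_force: [-3.8, 2.5, 10.5]
width: 0.13
grip_force: 61.5
```

Request:
jog_arm(turn=[[0,0,0.04],[0,0,0.04],[0,0,0.04],[0,0,0]], delta_pos=[[0,0,0],[0,0,0],[0,0,0],[0,0,0]], gripper=[0.006,0.006,0.006,0.006])

```text
time: 14.32
tool_pos: [0.5297, -0.2528, 0.1831]
tcp_rot: [0.32, 3.12, -0.004]
wrist_force: [-0.1, 0.0, 10.5]
width: 0.13
grip_force: 61.4
```

```bash
python3 go.py .5285 -.2520 .1825 -.0826
```

```text
t 14.3167 pos [ 0.5297 -0.2528  0.1831] bar yaw -0.2042386748782261 tilt [ 0.0053 -0.0032] q [-0.4876  0.1298  1.8543 -0.0003  1.1513 -1.854 ] F [-0.0898  0.0396 10.4924] M [ 0.083   0.2701 -0.0024] w 0.13038412097174013 61.36455059051514
tool delta [0.0013 0.0006 0.0006]
rz -0.1216386748782261
turn to target [-0.0024  0.0057 -0.1216] delta in target axes [0.0012 0.0007 0.0006]
```

Request:
jog_arm(turn=[[0,0,0.07],[0,0,0.07],[0,0,0.07],[0,0,0.07],[0,0,0.07],[0,0,0]], delta_pos=[[0,0,0.0006],[0,0,0],[0,0,0],[0,0,0],[0,0,0],[0,0,0]], gripper=[0.006,0.006,0.006,0.006,0.006,0.006])

```text
time: 14.82
tool_pos: [0.5302, -0.2532, 0.1828]
tcp_rot: [0.859, 3.014, -0.003]
wrist_force: [-0.6, -0.0, 10.7]
width: 0.129
grip_force: 61.4
```

```bash
python3 go.py .5285 -.2520 .1825 -.6
```

```text
t 14.8167 pos [ 0.5302 -0.2532  0.1828] bar yaw -0.5555050231167449 tilt [ 0.0064 -0.0039] q [-0.4876  0.1303  1.8543 -0.0005  1.1495 -1.5027] F [-0.6376 -0.0322 10.7191] M [-0.0248  0.1075 -0.1014] w 0.12944993286146333 61.407437324523926
tool delta [0.002  0.0001 0.0003]
rz 0.0444949768832551
turn to target [0.0002 0.0075 0.0445] delta in target axes [0.002  0.     0.0003]
```

Request:
jog_arm(turn=[[0,0,0.07],[0,0,0.07],[0,0,0.07],[0,0,0.07],[0,0,0.07],[0,0,0.07],[0,0,0.07],[0,0,0.07],[0,0,0.07],[0,0,0]], delta_pos=[[0,0,0.0004],[0,0,0],[0,0,0],[0,0,0],[0,0,0],[0,0,0],[0,0,0],[0,0,0],[0,0,0],[0,0,0]], gripper=[0.006,0.006,0.006,0.006,0.006,0.006,0.006,0.006,0.006,0.006])

```text
time: 15.65
tool_pos: [0.5291, -0.2538, 0.1823]
tcp_rot: [1.751, 2.601, -0.003]
wrist_force: [-3.9, -2.5, 12.4]
width: 0.131
grip_force: 61.5
```

```bash
python3 go.py .5285 -.2520 .1825 -1.5486
```

```text
t 15.65 pos [ 0.5291 -0.2538  0.1823] bar yaw -1.1853474954506567 tilt [ 0.0041 -0.0048] q [-0.4883  0.1305  1.8551 -0.0026  1.1501 -0.8727] F [-3.9209 -2.4686 12.4119] M [-0.3172  0.655  -0.0796] w 0.13125101962232938 61.5006959438324
tool delta [ 0.0019  0.0002 -0.0002]
rz 0.3632525045493433
turn to target [0.003  0.0056 0.3632] delta in target axes [ 0.0018 -0.0005 -0.0002]
```

Request:
jog_arm(turn=[[0,0,0.06],[0,0,0.06],[0,0,0.06],[0,0,0.05],[0,0,0]], delta_pos=[[0,-0.0006,0],[0,0,0],[0,0,0],[0,0,0],[0,0,0]], gripper=[0.006,0.006,0.006,0.006,0.006])

```text
time: 16.07
tool_pos: [0.5286, -0.2539, 0.1822]
tcp_rot: [2.037, 2.383, -0.001]
wrist_force: [-2.6, -1.7, 11.9]
width: 0.13
grip_force: 61.5
```

Request:
jog_arm(turn=[[0,0,0.025],[0,0,0.025],[0,0,0.02],[0,0,0]], delta_pos=[[0,0,0],[0,0,0],[0,0,0],[0,0,0]], gripper=[0.006,0.006,0.006,0.006])

```text
time: 16.4
tool_pos: [0.5284, -0.2539, 0.1822]
tcp_rot: [2.118, 2.312, -0.001]
wrist_force: [-3.8, -1.7, 11.1]
width: 0.124
grip_force: 61.5
```

```bash
python3 go.py .5285 -.2520 .1825 -1.5486
```

```text
t 16.4 pos [ 0.5284 -0.2539  0.1822] bar yaw -1.4831126078198575 tilt [ 0.004  -0.0047] q [-0.4891  0.1297  1.856  -0.0025  1.1501 -0.5757] F [-3.8189 -1.7122 11.0785] M [-0.2937  0.6837 -0.0446] w 0.1242631022140795 61.502678990364075
tool delta [ 0.0019  0.0002 -0.0003]
rz 0.06548739218014243
turn to target [0.0037 0.0049 0.0655] delta in target axes [ 0.0019  0.0001 -0.0003]
```

Request:
jog_arm(turn=[[0,0,0.02],[0,0,0.02],[0,0,0]], delta_pos=[[0,0,0],[0,0,0],[0,0,0]], gripper=[0.006,0.006,0.006])

```text
time: 16.65
tool_pos: [0.5282, -0.2538, 0.1822]
tcp_rot: [2.164, 2.27, -0.001]
wrist_force: [-4.8, -1.6, 12.1]
width: 0.133
grip_force: 61.6
```

```bash
python3 go.py
```

```text
t 16.65 pos [ 0.5282 -0.2538  0.1822] bar yaw -1.5227620595933757 tilt [ 0.0034 -0.0045] q [-0.4891  0.1297  1.8562 -0.0026  1.1506 -0.536 ] F [-4.7614 -1.5838 12.1292] M [-0.2493  0.7816  0.159 ] w 0.1327088987427146 61.578842997550964
```

Request:
jog_arm(turn=[[0,0,0.02],[0,0,0],[0,0,0]], delta_pos=[[0,0,0],[0,0,0],[0,0,0]], gripper=[0.006,0.006,0.006])

```text
time: 16.9
tool_pos: [0.5278, -0.2538, 0.1821]
tcp_rot: [2.186, 2.25, -0.002]
wrist_force: [-5.3, -2.2, 12.1]
width: 0.13
grip_force: 61.7
```

```bash
python3 go.py
```

```text
t 16.9 pos [ 0.5278 -0.2538  0.1821] bar yaw -1.5417984210046987 tilt [ 0.0024 -0.0044] q [-0.4891  0.1295  1.8565 -0.003   1.1514 -0.5169] F [-5.3307 -2.157  12.1392] M [-0.2559  0.8932  0.241 ] w 0.12952826905695874 61.731138825416565
```

Request:
jog_arm(turn=[[0,0,0.012],[0,0,0],[0,0,0]], delta_pos=[[0,0,0],[0,0,0],[0,0,0]], gripper=[0.006,0.006,0.006])

```text
time: 17.15
tool_pos: [0.5275, -0.2538, 0.1821]
tcp_rot: [2.199, 2.237, -0.003]
wrist_force: [-6.4, -2.3, 12.1]
width: 0.129
grip_force: 61.8
```

```bash
python3 go.py
```

```text
t 17.15 pos [ 0.5275 -0.2538  0.1821] bar yaw -1.5537064662126943 tilt [ 0.0018 -0.0043] q [-0.4892  0.1294  1.8566 -0.0032  1.1519 -0.505 ] F [-6.3545 -2.2933 12.083 ] M [-0.2476  1.0408  0.3262] w 0.12873548088622747 61.839303374290466
```

The moment is 0.33 Nm at 84°, so this is the stop. I'll ease off the turn and let the spring lift the carrier into its pockets while still held.

Request:
jog_arm(turn=[[0,0,-0.014],[0,0,0],[0,0,0],[0,0,0],[0,0,0],[0,0,0],[0,0,0]], delta_pos=[[0,0,0],[0,0,-0.001],[0,0,-0.001],[0,0,-0.001],[0,0,-0.001],[0,0,0],[0,0,0]], gripper=[0.006,0.006,0.006,0.006,0.006,0.006,0.006])

```text
time: 17.73
tool_pos: [0.5275, -0.2536, 0.1851]
tcp_rot: [2.185, 2.252, -0.002]
wrist_force: [-2.9, -2.6, 8.5]
width: 0.123
grip_force: 60.9
```

```bash
python3 go.py
```

```text
t 17.7333 pos [ 0.5275 -0.2536  0.1851] bar yaw -1.540203389770433 tilt [ 0.0017 -0.0038] q [-0.4892  0.1271  1.8536 -0.0028  1.1576 -0.5186] F [-2.8705 -2.5617  8.463 ] M [-0.3497  0.743   0.1003] w 0.12318687454974502 60.94286262989044
```

Request:
jog_arm(turn=[[0,0,0],[0,0,0],[0,0,0],[0,0,0],[0,0,0]], delta_pos=[[0,0,-0.001],[0,0,-0.001],[0,0,-0.0006],[0,0,0],[0,0,0]], gripper=[0.006,0.006,0.006,0.006,0.006])

```text
time: 18.15
tool_pos: [0.5275, -0.2535, 0.187]
tcp_rot: [2.185, 2.252, -0.002]
wrist_force: [-3.2, -3.6, 6.3]
width: 0.127
grip_force: 60.6
```

```bash
python3 go.py
```

```text
t 18.15 pos [ 0.5275 -0.2535  0.187 ] bar yaw -1.5402873552562915 tilt [ 0.0016 -0.0036] q [-0.4891  0.1256  1.8515 -0.0026  1.1615 -0.5186] F [-3.2179 -3.621   6.2514] M [-0.5356  0.601   0.0863] w 0.1274096639318239 60.620521903038025
```

Request:
jog_arm(turn=[[0,0,0],[0,0,0],[0,0,0],[0,0,0]], delta_pos=[[0,0,-0.0008],[0,0,0],[0,0,0],[0,0,0]], gripper=[0.006,0.006,0.006,0.006], grip_force=20)

```text
time: 18.48
tool_pos: [0.5275, -0.2534, 0.1876]
tcp_rot: [2.185, 2.253, -0.002]
wrist_force: [-4.0, -4.8, 5.3]
width: 0.128
grip_force: 60.5
```

Request:
jog_arm(turn=[[0,0,0],[0,0,0],[0,0,0],[0,0,0],[0,0,0],[0,0,0]], delta_pos=[[0,0,0],[0,0,0],[0,0,0],[0,0,0],[0,0,0],[0,0,0]], gripper=[0.014,0.02,0.03,0.035,0.035,0.035])

```text
time: 18.98
tool_pos: [0.5274, -0.2516, 0.1865]
tcp_rot: [2.187, 2.255, 0.001]
wrist_force: [-0.6, -0.3, -0.2]
width: 0.408
grip_force: 0.0
```

```bash
python3 go.py
```

```text
t 18.9833 pos [ 0.5274 -0.2516  0.1865] bar yaw -1.540440583775726 tilt [0.0006 0.0001] q [-0.4879  0.1259  1.8522  0.0004  1.1631 -0.5184] F [-0.6019 -0.2832 -0.2138] M [ 0.0267 -0.0327 -0.0296] w 0.4075633655896062 0.0
```

Released with no force left on the tool. I'll lift straight up and check.

Request:
jog_arm(turn=[[0,0,0],[0,0,0],[0,0,0],[0,0,0],[0,0,0],[0,0,0],[0,0,0],[0,0,0],[0,0,0],[0,0,0],[0,0,0]], delta_pos=[[0,0,-0.005],[0,0,-0.01],[0,0,-0.02],[0,0,-0.02],[0,0,-0.02],[0,0,-0.02],[0,0,-0.02],[0,0,-0.02],[0,0,-0.02],[0,0,0],[0,0,0]], gripper=[0.035,0.035,0.035,0.035,0.035,0.035,0.035,0.035,0.035,0.035,0.035])

```text
time: 19.9
tool_pos: [0.5282, -0.2523, 0.3447]
tcp_rot: [2.184, 2.251, 0.003]
wrist_force: [-0.5, 0.4, -0.3]
width: 0.407
grip_force: 0.0
```

```bash
python3 go.py; python3 - <<'E'
from h import *
import cv2
T=cv2.cvtColor(vision.read_camera('top'),cv2.COLOR_RGB2BGR);S=cv2.cvtColor(vision.read_camera('side'),cv2.COLOR_RGB2BGR)
c=lambda im,x,y,w,h,s:cv2.resize(im[y:y+h,x:x+w],None,fx=s,fy=s,interpolation=cv2.INTER_CUBIC)
cv2.imwrite('pics/c4.png',np.hstack([c(T,240,145,50,70,8),c(S,245,160,50,70,8)]))
b=-1.5404
for dx in(-.025,.025):
  for z in (.2111,.2155):
    P=[.528+dx*np.cos(b),-.252+dx*np.sin(b),z]
    print(z,(proj('top',P)-[240,145]+.5)*8,(proj('side',P)-[245,160]+.5)*8+[400,0])
E
```

```text
t 19.9 pos [ 0.5282 -0.2523  0.3447] bar yaw -1.5405453584064281 tilt [ 0.0053 -0.0026] q [-0.4882  0.0411  1.6529  0.0001  1.4417 -0.5185] F [-0.5258  0.4036 -0.3277] M [ 0.0079 -0.028   0.0145] w 0.4069868418300973 0.0
0.2111 [181.7555654  254.29560694] [606.99246942 187.10200241]
0.2155 [181.98824027 247.28319733] [607.16351478 176.64939432]
0.2111 [305.04025186 268.81614061] [664.9332522 285.9540414]
0.2155 [305.5791509 261.8130436] [665.27605458 275.41964693]
```

View pics/c4.png

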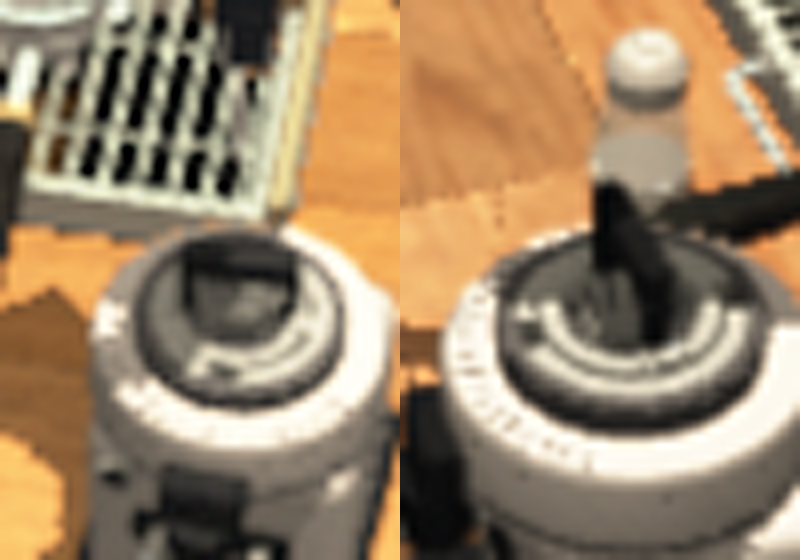

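The ring sits level and concentric in the collar. The bar's ends, at about (182,243) and (298,255) in the top half and (605,180) in the side half, match the locked height of z ≈ 0.2155. It also rose past 26.5 mm into the pockets while held. Handing in.

```bash
python3 -c "
from workcell import ticket
print(ticket.finish_job())"
```

```text
the job is handed in; nothing more can be done
None
```

The burr carrier is seated and turned clockwise 84° to the stop; it sprang up into its detent and was let go, by the last picture level and at locked height. I never felt more than about 17 N on it, and the job was handed in at about 20 s.

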